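# Slide a relief panel under the bench hold-down and lock it

### The job

Push the partly carved panel along the bench and under the low wooden hold-down bar, plain end first, until that end sits square and fully home against the stop behind the bar. Then push the cam lever over and down as far as it goes, so that the bar clamps the panel, and move the hand clear. Use only the fingertips: do not pick up or tip the panel, and leave the tools and other things on the bench where they lie.

Things in the scene. Friction and masses are not known exactly. Their poses are not given: they have to be found in the camera images.
- panel: Flat limewood panel, 170 (x) x 120 (y) x 20 mm, about 0.24 kg, lying loose on the bench. Origin: centre of its underside, z up. Its +x end is a plain 62 mm wide margin, which goes under the bar first; towards -x is the bordered field with a carved rosette, which stays outside. It slides with ordinary wood friction.
- corner_left (a point): Middle of the panel's upright edge at the plain end, left side: (85, 60, 10) mm in the panel's frame.
- corner_right (a point): Middle of the panel's upright edge at the plain end, right side: (85, -60, 10) mm in the panel's frame.
- hold_down: Hold-down fixture, fixed to the bench. Origin on the bench (z = 0) under the middle of the bar; +x is the direction in which the panel slides in, y runs along the bar, z up. The bar covers x -18 to 18, y -118 to 118 mm. Posts at y = +-95: bar pivot at -95, cam at +95. A panel fully home has its origin at x = -40, y = 0, yaw as the fixture's, and 107 mm of it stays in front of the bar.
- stop (a point): Middle of the face of the upright stop fence beyond the bar, at (45, 0, 13) mm of the fixture; the face is square to its x, 26 mm tall, y -90 to 90. The panel's plain end butts on it.
- mouth (a point): Middle of the entry between the two side guides, at (-89, 0, 7) mm of the fixture. The guides are 14 mm tall, inner faces at y = +-67 (7 mm clear of the panel each side) from x = -60 to 45 mm, flared out to about +-78 at the mouth.
- bar: The hold-down bar of hardwood, 236 x 36 x 30 mm with a thin rubber facing below. Origin on its pivot pin at (0, -95, 41) mm of the fixture. Lever up, its facing is 24 mm above the bench (panel 20 mm); its top is at 57 mm. The lever tilts it down about the pivot in proportion, 0.034 rad in all, pressing it on the panel at the end.
- cam (a joint): Angle of the cam lever (rad): 0 = standing upright, 1.5 = folded down flat along the bar, its end stop, clamped. It swings in the y-z plane of the fixture, from up (+z) towards -y (inwards over the bar), and stays where it is left; friction 0.22 N m (about 3 N at the grip). Starts nearly upright.
- cam_pivot (a point): Axis of the cam lever (parallel to the fixture's x), at (0, 95, 74) mm of the fixture. The lever's wooden grip, 22 mm wide in x and 14 mm thick, runs from 48 to 120 mm from this axis along the lever.
- gouge_a: broad carving gouge lying on the bench, 235 mm long, 28 mm thick wooden handle (bystander)
- gouge_b: narrow carving gouge lying behind the stop, 235 mm long, 28 mm thick handle (bystander)
- mallet: round wooden carver's mallet standing on its head, 92 mm across, 255 mm tall (bystander)
- offcut: small wood offcut 70 x 42 x 30 mm (bystander)
- oilstone: sharpening stone in a wooden tray, 210 x 75 x 30 mm (bystander)
- rasp: rasp with wooden handle, 300 mm long, 27 mm thick (bystander)
- wax_tin: round metal tin, 84 mm across, 45 mm tall (bystander)
Mind the look-alikes: they are no part of the job. What is shaped like the panel but purple is not meant. There is more than one size of the hold_down; the job needs the larger.

How it is judged:
By the outcome, as a careful person would: the job done as asked, in the order asked, and still so for the second after the job is handed in, with the robot touching nothing.
It also fails if it takes over 72 s, if anything falls off the work surface, if the arm or the gripper's body presses on something with over 40 N, if the wrist force passes 120 N, or if a joint passes its speed limit or range.

### The arm

A 6-joint arm with a two-finger parallel gripper is mounted at the origin on the work surface. World frame = base frame: x ahead of the robot, y to its left, z up, the work surface at z = 0. Lengths are in mm, angles in rad, forces in N, time in s.
With the tool pointing down it reaches from about 400 to 925 mm from the base axis. Payload 12.5 kg.
Tool frame: the origin (TCP) lies midway between the tips of the shut fingers; the grasp point (between the pads) lies 19 mm behind it; z points along the fingers, y is the direction in which the jaws open and shut (so a half turn about z gives the same grasp; the last joint's range is limited). The gripper opens to 95 mm and grips with 3 to 60 N. Pads are 20 mm wide; open, the fingers measure 119 mm over their backs; the gripper's body (75 mm by 180 mm) begins 59 mm behind the grasp point.
Start: joints at [1.228, 0.491, 1.559, -0, 1.092, -0.106], TCP at [146.602, 607.581, 214.661] pointing down, gripper open.
Joint ranges: [-3.1, 3.1], [-0.84, 2.19], [0.05, 2.79], [-1.13, 4.28], [0.06, 2.93], [-2.69, 2.69]. Speed limits (rad/s): [2.22, 2.22, 2.79, 3.14, 3.14, 3.14].

### API

Orientations are given as [roll, pitch, yaw] about the fixed x, y, z axes, in that order (R = Rz(yaw) Ry(pitch) Rx(roll)).
In Python, from cell import env gives the robot as it stands.
- The arm moves only by the tool servo_tool, never from a script. Its argument "plan" is a list of rows, each a list of 7 numbers: the shift along the tool's x, y, z in m, then the turn, a rotation vector about the tool's x, y, z in degrees, then the opening in per cent of the stroke, from 0 (shut) to 100 (fully open). In form: [[dx, dy, dz, wx, wy, wz, jaw], ...]. A call has 1 to 8 rows; each row shifts and turns the pose as measured when the row begins, along the tool's axes as they then stand; what a row does not reach is not made up. A row lasts 1/12 s, in which the tool goes at most 41.7 mm and 7.16 degrees, less where a joint would pass 70% of its speed; a pose out of reach is approached as far as the arm can. A call is refused whole if a number of a shift passes 0.0417 or a number of a turn 7.16, either way. A call with a gripper value outside its range is refused whole. The fingers move at their own pace and stop on an object; the grip force is fixed at half the most. Time passes only in rows, so rows that do not move let the fingers close. It gives the time, the measured TCP pose, the force and the opening at its end, in the units of the state.
- env.state(): the state, without advancing time (a new reading comes with each control period).
- env.read_camera(name): name is "scene" or "top" or "wrist"; returns a dict with "img" (480x640x3 uint8, blue, green, red), "intrinsics" (3x3 intrinsics, pixels), "k1" (the pictures are not rectified: a ray, as slopes to the right and down, at radius r is drawn at 1 + k1 r^2 times it, then the intrinsics apply), "R" (3x3) and "t" (3): a world point X has camera coordinates R X + t. Camera axes: x right, y down, z forward; pixel columns grow to the right and rows downward; lengths in mm; the calibration is good to about 2 mm. A picture is of the moment at which its call begins. There is no depth.
- env.job_done(): hands the job in, once; it reports no verdict.
The state is a dict: "t": time; "joints": joint angles; "qvel": joint speeds; "tau": joint torques, N m; "eef_pos": TCP position; "tcp_rot": TCP orientation; "ft_force": force on the tool from outside, world axes, zero at the start; "moment": the same for the moment, N m; "opening": opening from 0.0 (shut) to 1.0 (fully open).
Only numpy, scipy, OpenCV 4.12 (cv2) and the standard library are available. Lean on these libraries where they do the work, as an engineer would, in place of code of your own. Each camera call takes 0.05 s, during which the arm holds its last target. There are 200 camera calls.

## Working session

There is one attempt and no reset: what is moved stays moved. The work goes in short steps, Python scripts to look and compute and a tool call to move; the robot and the scene stay as the last step left them, time stands still between calls to the robot, and variables do not carry over. Pictures are saved under pics/ and viewed, about 8 in all and at most 12, crops included, and the job is handed in when it is done.

Besides the shell and the picture viewer there is one more tool, called by a JSON object that holds its "api" and its "payload". servo_tool: Moves the arm, as the interface text tells. Its arguments: {"type":"object","properties":{"plan":{"type":"array","items":{"type":"array","items":{"type":"number"}}}},"required":["plan"]}

```bash
ls; mkdir -p pics
cat > h.py <<'E'
import numpy as np, cv2
from cell import env
def cam(n,save=None):
    c=env.read_camera(n)
    if save: cv2.imwrite(f'pics/{save}.png',c['img'])
    return c
def ray(c,u,v):
    K=np.array(c['intrinsics'],float); d=np.array([(u-K[0,2])/K[0,0],(v-K[1,2])/K[1,1]])
    s=d.copy()
    for _ in range(20): s=d/(1+c['k1']*(s@s))
    R=np.array(c['R']);t=np.array(c['t'])
    return -R.T@t, R.T@np.array([s[0],s[1],1])
def onz(c,u,v,z):
    o,d=ray(c,u,v); return o+d*(z-o[2])/d[2]
def proj(c,X):
    p=np.array(c['R'])@np.array(X,float)+np.array(c['t']); s=p[:2]/p[2]; s=s*(1+c['k1']*(s@s)); K=np.array(c['intrinsics'])
    return K[0,0]*s[0]+K[0,2],K[1,1]*s[1]+K[1,2]
E
python3 - <<'E'
from h import *
for n in('scene','top'):
    c=cam(n,n+'0'); print(n,-np.array(c['R']).T@np.array(c['t']),c['R'],c['intrinsics'],c['k1'])
print(env.state())
E
```

```text
pics
scene [1167.99984541 -292.09816162 1099.90273134] [[ 0.47104213  0.88208387 -0.00688205]
 [ 0.72074967 -0.38936253 -0.57351262]
 [-0.50856584  0.26518838 -0.81916781]] [[489.83373626   0.         313.7670644 ]
 [  0.         489.83373626 243.54593789]
 [  0.           0.           1.        ]] -0.05929823428064357
top [ 370.62151117   37.6356212  1551.888455  ] [[ 0.01265535 -0.99990528 -0.00541035]
 [-0.9933637  -0.01195359 -0.11439264]
 [ 0.11431713  0.00682213 -0.99342088]] [[562.19759398   0.         321.42953393]
 [  0.         562.19759398 239.31127676]
 [  0.           0.           1.        ]] -0.11567596627288619
{'t': 0.1, 'joints': array([ 1.22843184e+00,  4.91480941e-01,  1.55931276e+00, -1.28650733e-05,
        1.09168329e+00, -1.05552645e-01]), 'qvel': array([ 0.0003248 , -0.00232681, -0.00151118, -0.00120957, -0.00049473,
        0.00075755]), 'tau': array([ 3.17791390e-03, -6.13624477e+01, -2.58609313e+01,  6.94798795e-02,
        4.69392515e-02, -6.93671313e-05]), 'eef_pos': array([146.52158596, 607.40421039, 214.15765983]), 'tcp_rot': array([-3.14071203e+00, -8.18239200e-05,  2.90478671e+00]), 'ft_force': array([ 0.73235925, -0.30355497, -0.56371964]), 'moment': array([ 0.01061255, -0.00494501,  0.01053963]), 'opening': 0.9991905054989135}
```

View pics/top0.png

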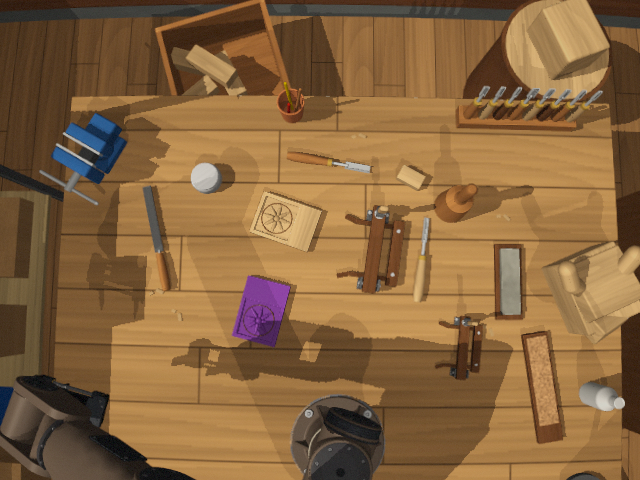

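View pics/scene0.png

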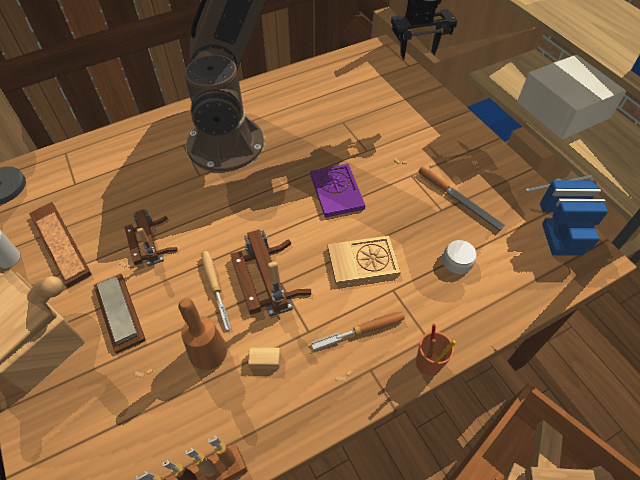

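The panel candidates in the top view are the pale one at (286,220) and the purple one at (262,312); the pale limewood one fits. The hold-down candidates are the larger at (382,250) and the smaller at (464,347); the larger is the one meant. I'll confirm both in an enlarged crop.

Run:
```python
from h import *
im=cv2.imread('pics/top0.png')[180:310,240:440]
cv2.imwrite('pics/crop1.png',cv2.resize(im,None,fx=4,fy=4,interpolation=cv2.INTER_CUBIC))
im=cv2.imread('pics/scene0.png')[215:335,210:410]
cv2.imwrite('pics/crop2.png',cv2.resize(im,None,fx=4,fy=4,interpolation=cv2.INTER_CUBIC))
```

```text
(no output)
```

View pics/crop1.png

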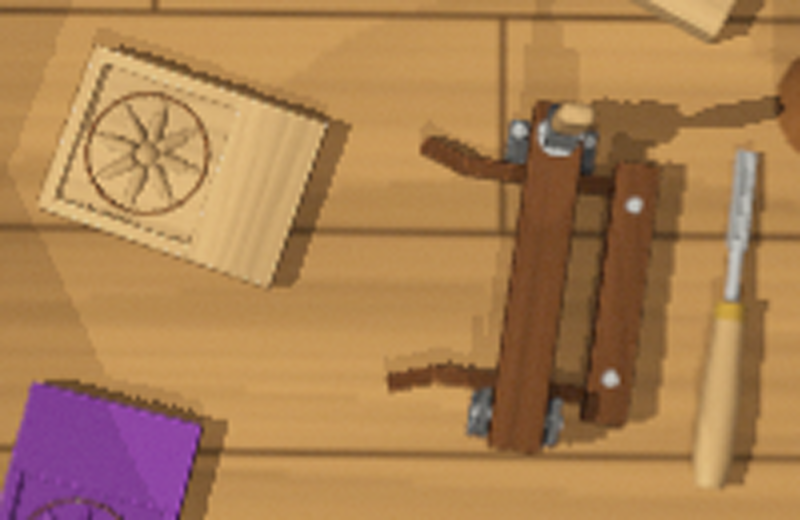

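View pics/crop2.png

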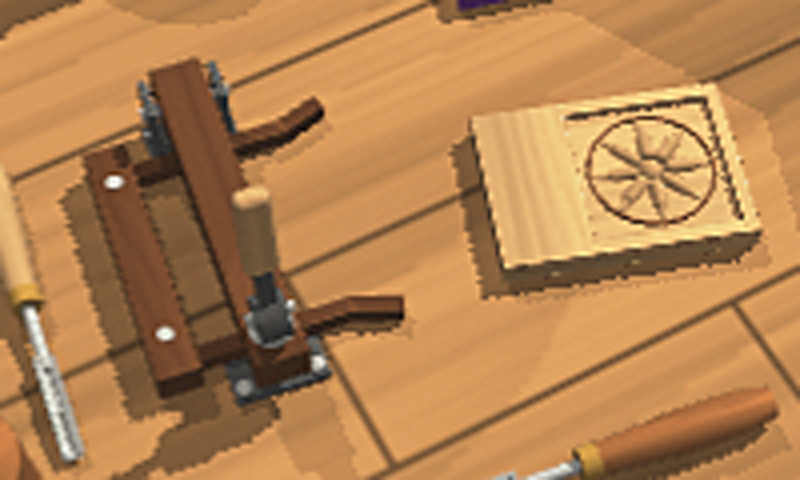

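The crops confirm the pale panel, with its plain end facing right towards the fixture. The larger fixture has its cam lever upright at the top end, about (383,209) in the full top view. Next I measure.

```bash
cat > m.py <<'E'
from h import *
def meas(c,pts,z,off,s=4):
    return np.array([onz(c,off[0]+(u+.5)/s-.5,off[1]+(v+.5)/s-.5,z)[:2] for u,v in pts])
E
python3 - <<'E'
from m import *
c=cam('top'); o=(240,180)
P=meas(c,[(103,45),(328,122),(268,287),(38,208)],20,o)
L=lambda a,b:np.linalg.norm(a-b).round(1)
print('panel',P.round(1),[L(P[i],P[(i+1)%4]) for i in range(4)],P.mean(0)); d=(P[1]+P[2]-P[0]-P[3]); print('yaw',np.arctan2(d[1],d[0]))
B=meas(c,[(535,102),(580,107),(545,453),(492,447)],57,o); print('bar',B.round(1),[L(B[i],B[(i+1)%4]) for i in range(4)],B.mean(0)); d=B[0]+B[1]-B[2]-B[3]; print('yawY-90',np.arctan2(d[1],d[0])-np.pi/2)
S=meas(c,[(617,163),(657,165),(626,425),(583,420)],26,o); print('stop',S.round(1),[L(S[i],S[(i+1)%4]) for i in range(4)],S.mean(0)); d=S[0]+S[1]-S[2]-S[3]; print('yaw',np.arctan2(d[1],d[0])-np.pi/2)
c2=cam('scene'); o2=(210,215)
P=meas(c2,[(470,118),(507,270),(762,232),(715,84)],20,o2)
print('panel/scene',P.round(1),[L(P[i],P[(i+1)%4]) for i in range(4)],P.mean(0))
d=P[0]+P[1]-P[2]-P[3]; print(np.arctan2(d[1],d[0]))
S=meas(c2,[(85,155),(125,147),(203,375),(163,388)],26,o2); print('stop/scene',S.round(1),S.mean(0))
B=meas(c2,[(150,70),(200,58)],57,o2); print('bar far end scene',B.round(1))
E
```

```text
panel [[680.4 205.6]
 [628.   48.6]
 [513.2  88.3]
 [565.8 247.6]] [np.float64(165.4), np.float64(121.5), np.float64(167.8), np.float64(122.1)] [596.85856466 147.50556141]
yaw -1.891596710413284
bar [[ 637.2  -91.1]
 [ 634.1 -121.5]
 [ 401.4  -98.3]
 [ 405.   -63.1]] [np.float64(30.6), np.float64(233.9), np.float64(35.4), np.float64(233.8)] [519.43325014 -93.4742125 ]
yawY-90 -1.6804269363648978
stop [[ 601.  -150.2]
 [ 599.9 -177.7]
 [ 421.5 -156.1]
 [ 424.6 -126.8]] [np.float64(27.6), np.float64(179.7), np.float64(29.4), np.float64(177.9)] [ 511.76298409 -152.70337417]
yaw -1.6971275916639117
panel/scene [[516.3  88.2]
 [630.9  51.7]
 [684.6 210.7]
 [570.9 248.6]] [np.float64(120.3), np.float64(167.9), np.float64(119.9), np.float64(169.4)] [600.69328953 149.79281514]
-1.8975532250012925
stop/scene [[ 425.  -152.5]
 [ 431.7 -126.6]
 [ 610.4 -151.3]
 [ 606.9 -176.6]] [ 518.50092106 -151.76102015]
bar far end scene [[404.1 -92.4]
 [410.8 -59.1]]
```

Top and scene agree to within about 5 mm:
- Fixture origin is about (521,-94), yaw -1.695.
- Panel centre is about (599,149), yaw -1.894.

The plan:
- (A) Push the panel's left side with both open fingers to square and centre it.
- (B) Push the rear end home with the fingers spread.
- (C) Swing the lever over with the fingers shut.

First I move above the panel's left side.

{"api": "servo_tool", "payload": {"plan": [[0,0,0,0,0,-6.4,100],[-0.026,-0.017,0,0,0,0,100],[-0.026,-0.017,0,0,0,0,100],[-0.026,-0.017,0,0,0,0,100],[-0.026,-0.017,0,0,0,0,100],[-0.026,-0.017,0,0,0,0,100],[-0.026,-0.017,0,0,0,0,100],[-0.026,-0.017,0,0,0,0,100]]}}

```text
t: 0.87
eef_pos: [314.4, 464.8, 212.4]
tcp_rot: [-3.14, -0.002, 3.031]
ft_force: [0.5, -0.4, -0.3]
opening: 1.0
```

```bash
cat >> m.py <<'E'
from scipy.spatial.transform import Rotation as Ro
FO=np.array([521,-94.]); FY=-1.695
def w2f(p,FO=FO,FY=FY):
    c,s=np.cos(FY),np.sin(FY); d=np.array(p[:2])-FO; return np.array([c*d[0]+s*d[1],-s*d[0]+c*d[1]])
def f2w(q): c,s=np.cos(FY),np.sin(FY); return FO+np.array([c*q[0]-s*q[1],s*q[0]+c*q[1]])
def go(xf,yf,z,yaw):
    s=env.state(); R=Ro.from_euler('xyz',s['tcp_rot']); p=np.array(s['eef_pos'])
    T=np.array([*f2w((xf,yf)),z]); D=R.inv()
    rv=(D*Ro.from_euler('xyz',[np.pi,0,yaw])).as_rotvec(degrees=True)
    print('t',round(s['t'],2),'pos',p.round(1),'rot',np.round(s['tcp_rot'],3),'f',np.round(s['ft_force'],1),'inF',w2f(p).round(1))
    print('tool shift now',D.apply(T-p).round(1),'turn',rv.round(2),'shift after turn',Ro.from_euler('xyz',[np.pi,0,yaw]).inv().apply(T-p).round(1))
E
python3 -c "
from m import *
go(-250,152,60,FY+1.5*np.pi)"
```

```text
t 0.87 pos [314.4 464.8 212.4] rot [-3.140e+00 -2.000e-03  3.031e+00] f [ 0.5 -0.4 -0.3] inF [-528.9 -274.2]
tool shift now [-422.7 -284.3  152.3] turn [-0.11 -0.1   0.77] shift after turn [-426.2 -278.9  152.4]
```

{"api": "servo_tool", "payload": {"plan": [[-0.034,-0.023,0,-0.1,-0.1,0.8,100],[-0.034,-0.023,0,0,0,0,100],[-0.034,-0.023,0,0,0,0,100],[-0.034,-0.023,0,0,0,0,100],[-0.034,-0.023,0,0,0,0,100],[-0.034,-0.023,0,0,0,0,100],[-0.034,-0.023,0,0,0,0,100],[-0.034,-0.023,0,0,0,0,100]]}}

```text
t: 1.53
eef_pos: [564.3, 243.3, 212.4]
tcp_rot: [3.142, -0.0, 3.019]
ft_force: [1.0, 0.7, 0.5]
opening: 0.999
```

{"api": "servo_tool", "payload": {"plan": [[-0.034,-0.023,0,0,0,0,100],[-0.034,-0.023,0,0,0,0,100],[-0.034,-0.023,0,0,0,0,100],[-0.034,-0.023,0,0,0,0,100],[-0.01,0,0,0,0,0,100],[0,0,0,0,0,0,100]]}}

```text
t: 2.03
eef_pos: [703.3, 124.0, 210.1]
tcp_rot: [-3.141, -0.001, 3.012]
ft_force: [-0.0, -0.4, -0.3]
opening: 1.001
```

```bash
python3 -c "
from m import *
go(-250,152,60,FY+1.5*np.pi)"
```

```text
t 2.03 pos [703.3 124.  210.1] rot [-3.141e+00 -1.000e-03  3.012e+00] f [-0.  -0.4 -0.3] inF [-238.9  153.8]
tool shift now [  1.7  11.2 150.1] turn [-0.05 -0.06 -0.33] shift after turn [  1.8  11.1 150.1]
```

Now I descend to z = 8. It takes 202 mm, plus a shift of +11 in y.

{"api": "servo_tool", "payload": {"plan": [[0,0.011,0.03,0,0,-0.3,100],[0,0,0.035,0,0,0,100],[0,0,0.035,0,0,0,100],[0,0,0.035,0,0,0,100],[0,0,0.03,0,0,0,100],[0,0,0.015,0,0,0,100],[0,0,0.01,0,0,0,100],[0,0,0,0,0,0,100]]}}

```text
t: 2.7
eef_pos: [700.4, 139.1, 13.8]
tcp_rot: [-3.141, 0.0, 3.019]
ft_force: [0.5, 0.4, -0.8]
opening: 0.996
```

```bash
python3 -c "
from m import *
go(-250,152,8,FY+1.5*np.pi)
cam('wrist','w1')"
```

```text
t 2.7 pos [700.4 139.1  13.8] rot [-3.141  0.     3.019] f [ 0.5  0.4 -0.8] inF [-253.5  149.2]
tool shift now [-2.8 -3.5  5.8] turn [-0.02  0.01  0.12] shift after turn [-2.8 -3.5  5.8]
```

View pics/w1.png

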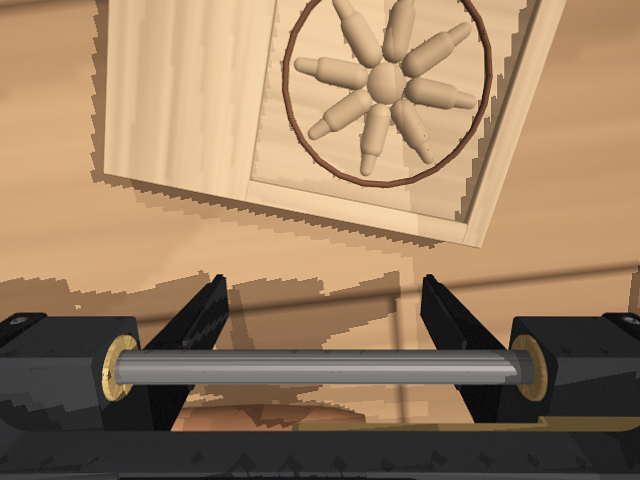

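The wrist view shows the open fingertips at (222,278) and (428,278), just beside the panel's left edge (its corners are at (105,173) and (475,245)). The gap is about 20 mm, and the gouge is behind the hand and clear. I lower a little and push sideways.

{"api": "servo_tool", "payload": {"plan": [[0,0,0.005,0,0,0,100],[0.008,0,0,0,0,0,100],[0.008,0,0,0,0,0,100],[0.008,0,0,0,0,0,100],[0.008,0,0,0,0,0,100],[0.008,0,0,0,0,0,100],[0.008,0,0,0,0,0,100],[0.008,0,0,0,0,0,100]]}}

```text
t: 3.42
eef_pos: [643.5, 147.7, 16.7]
tcp_rot: [3.138, 0.014, 3.02]
ft_force: [1.7, -0.5, -1.0]
opening: 1.003
```

```bash
python3 -c "
from m import *
go(-250,70,8,FY+1.5*np.pi)"
```

```text
t 3.42 pos [643.5 147.7  16.7] rot [3.138 0.014 3.02 ] f [ 1.7 -0.5 -1. ] inF [-255.    91.6]
tool shift now [21.8 -5.   8.4] turn [0.18 0.79 0.13] shift after turn [21.6 -5.   8.7]
```

{"api": "servo_tool", "payload": {"plan": [[0,0,0.005,0.1,0.8,0.1,100],[0,0,0.003,0,0,0,100],[0.005,0,0,0,0,0,100],[0.005,0,0,0,0,0,100],[0.005,0,0,0,0,0,100],[0.005,0,0,0,0,0,100],[0.002,0,0,0,0,0,100],[0,0,0,0,0,0,100]]}}

```text
t: 4.08
eef_pos: [620.2, 150.6, 9.2]
tcp_rot: [3.14, 0.003, 3.018]
ft_force: [2.7, -0.8, -0.3]
opening: 1.002
```

```bash
python3 -c "
from m import *
go(-250,70,8,FY+1.5*np.pi)
c=cam('top','t2');im=c['img'][180:310,240:440]
cv2.imwrite('pics/crop3.png',cv2.resize(im,None,fx=4,fy=4,interpolation=cv2.INTER_CUBIC))"
```

```text
t 4.08 pos [620.2 150.6   9.2] rot [3.140e+00 3.000e-03 3.018e+00] f [ 2.7 -0.8 -0.3] inF [-255.    68.1]
tool shift now [-1.9 -5.   1.1] turn [0.1  0.14 0.06] shift after turn [-1.9 -5.   1.2]
```

View pics/crop3.png

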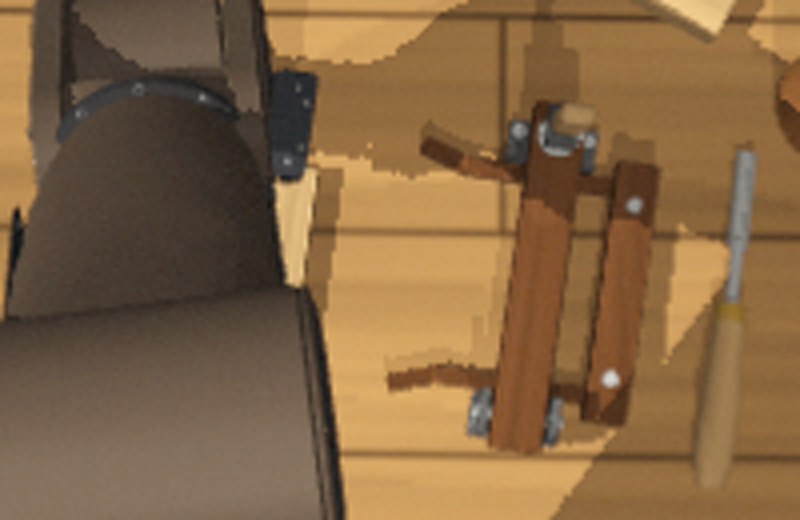

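The arm hides the panel. I back off, rise and start turning towards the rear-push pose.

{"api": "servo_tool", "payload": {"plan": [[-0.02,0,0,0,0,0,100],[-0.01,0,-0.02,0,0,0,100],[0,0,-0.04,0,0,0,100],[0,0.01,-0.04,0,0,7,100],[0,0.03,-0.02,0,0,7,100],[0,0.035,0,0,0,7,100],[0,0.035,0,0,0,7,100],[0,0.035,0,0,0,7,100]]}}

```text
t: 4.8
eef_pos: [704.4, 276.4, 132.4]
tcp_rot: [-3.131, -0.012, 2.394]
ft_force: [0.4, -0.6, -0.7]
opening: 0.998
```

```bash
python3 -c "
from m import *
go(-375,0,100,FY+np.pi)
c=cam('top','t3');im=c['img'][180:310,240:440]
cv2.imwrite('pics/crop4.png',cv2.resize(im,None,fx=4,fy=4,interpolation=cv2.INTER_CUBIC))"
```

```text
t 4.8 pos [704.4 276.4 132.4] rot [-3.131 -0.012  2.394] f [ 0.4 -0.6 -0.7] inF [-390.3  136.1]
tool shift now [101.2 -91.5  34.6] turn [-0.91 -0.34 54.28] shift after turn [ -15.3 -136.1   32.4]
```

{"api": "servo_tool", "payload": {"plan": [[0,0,0,-0.9,-0.3,6.8,100],[0,0,0,0,0,6.8,100],[0,0,0,0,0,6.8,100],[0,0,0,0,0,6.8,100],[0,-0.01,0,0,0,6.8,100],[0,-0.02,0,0,0,6.8,100],[0,-0.025,0,0,0,6.8,100],[0,-0.03,0,0,0,6.8,100]]}}

```text
t: 5.52
eef_pos: [619.5, 275.3, 124.2]
tcp_rot: [-3.126, -0.003, 1.408]
ft_force: [0.5, 0.0, -0.6]
opening: 1.003
```

```bash
python3 -c "
from m import *
go(-375,0,100,FY+np.pi)
c=cam('scene','s3');im=c['img'][200:330,230:430]
cv2.imwrite('pics/crop5.png',cv2.resize(im,None,fx=4,fy=4,interpolation=cv2.INTER_CUBIC))"
```

```text
t 5.52 pos [619.5 275.3 124.2] rot [-3.126e+00 -3.000e-03  1.408e+00] f [ 0.5  0.  -0.6] inF [-378.6   52. ]
tool shift now [ -5.7 -51.4  25. ] turn [-0.88 -0.18 -2.24] shift after turn [ -3.6 -52.   24.2]
```

View pics/crop5.png

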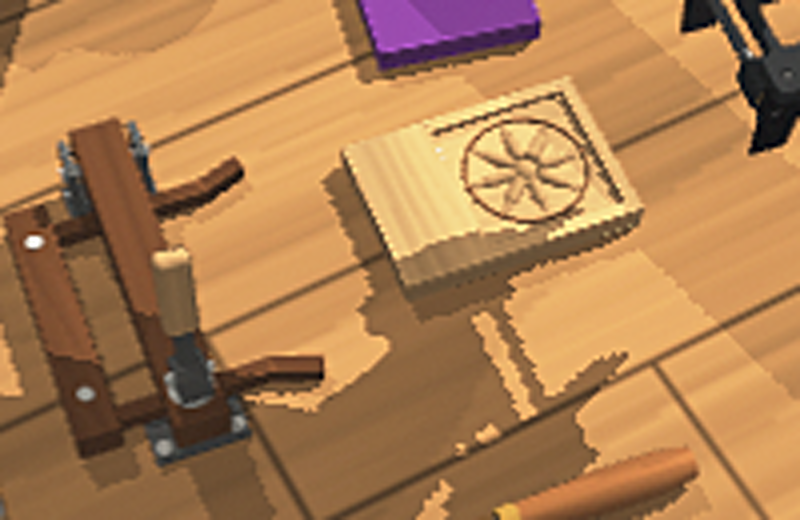

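The scene crop shows the panel lying almost square to the fixture. Its top corners in the crop are (343,153), (407,290), (642,212) and (570,80). I'll measure it.

Run:
```python
from m import *
c=cam('scene'); o=(230,200)
P=meas(c,[(343,153),(407,290),(642,212),(570,80)],20,o)
print(P.round(1)); print(np.array([w2f(p) for p in P]).round(1), w2f(P.mean(0)))
d=P[0]+P[1]-P[2]-P[3]; print('yaw rel',np.arctan2(d[1],d[0])-FY); d=P[1]+P[2]-P[0]-P[3]; print(np.arctan2(d[1],d[0])-FY-np.pi/2)
S=meas(c,[(8,210),(48,207),(122,440),(84,455)],26,o); print('stop',np.array([w2f(p) for p in S]).round(1))
S=meas(c,[(70,130),(118,118)],57,o); print('bar end',np.array([w2f(p) for p in S]).round(1))
# guide tips z=14
S=meas(c,[(237,160),(243,172),(323,357)],14,o); print('guide tips',np.array([w2f(p) for p in S]).round(1))
for s in(1,-1):
  print([np.round((np.array(proj(c,[*f2w(q),z]))-o)*4).tolist() for q,z in [((-89,78*s),14),((45,90*s),26),((-18,118*s),57)]])
```

```text
[[483.1  70.2]
 [598.8  55.1]
 [620.  222.1]
 [503.1 238.9]]
[[-158.2  -58. ]
 [-157.6   58.7]
 [-326.    59.1]
 [-328.1  -59. ]] [-2.42466790e+02  1.88270386e-01]
yaw rel 0.002058033475923704
-0.011989431613108392
stop [[ 67.  -91.2]
 [ 41.5 -83.8]
 [ 47.4  98.9]
 [ 72.2 100.3]]
bar end [[  12.9 -116.2]
 [ -19.8 -114.1]]
guide tips [[-90.4 -82.7]
 [-90.9 -71.8]
 [-90.5  82.3]]
[[317.0, 351.0], [120.0, 425.0], [229.0, 406.0]]
[[236.0, 164.0], [39.0, 200.0], [112.0, 113.0]]
```

The panel is at y≈0 and yaw≈0 in the fixture frame, with its rear end at x≈-327. I lower behind it.

{"api": "servo_tool", "payload": {"plan": [[0,-0.02,0,-0.9,-0.2,-2,100],[0,-0.025,0.005,0,0,0,100],[0,-0.007,0.03,0,0,0,100],[0,0,0.035,0,0,0,100],[0,0,0.03,0,0,0,100],[0,0,0.01,0,0,0,100],[0,0,0,0,0,0,100]]}}

```text
t: 6.2
eef_pos: [562.5, 283.7, 12.9]
tcp_rot: [-3.139, 0.001, 1.458]
ft_force: [-0.6, -1.2, -0.1]
opening: 1.001
```

```bash
python3 -c "
from m import *
go(-337,0,8,FY+np.pi-.005)"
```

```text
t 6.2 pos [562.5 283.7  12.9] rot [-3.139e+00  1.000e-03  1.458e+00] f [-0.6 -1.2 -0.1] inF [-380.    -5.6]
tool shift now [-43.    5.1   5. ] turn [-0.16  0.08  0.97] shift after turn [-42.9   5.8   4.9]
```

{"api": "servo_tool", "payload": {"plan": [[-0.01,0.005,0.004,-0.2,0,1,100],[-0.012,0,0,0,0,0,100],[-0.01,0,0,0,0,0,100],[-0.01,0,0,0,0,0,100],[-0.01,0,0,0,0,0,100],[-0.01,0,0,0,0,0,100],[-0.01,0,0,0,0,0,100],[-0.01,0,0,0,0,0,100]]}}

```text
t: 6.87
eef_pos: [560.0, 194.6, 14.4]
tcp_rot: [3.134, -0.002, 1.44]
ft_force: [-0.4, 1.7, -1.6]
opening: 0.999
```

```bash
python3 -c "
from m import *
go(-135,0,8,FY+np.pi-.005)"
```

```text
t 6.87 pos [560.  194.6  14.4] rot [ 3.134e+00 -2.000e-03  1.440e+00] f [-0.4  1.7 -1.6] inF [-291.2    2.9]
tool shift now [-156.3   -2.     6.1] turn [ 0.45 -0.11 -0.08] shift after turn [-156.3   -2.1    6.4]
```

{"api": "servo_tool", "payload": {"plan": [[-0.008,0,0.004,0.4,0,0,100],[-0.01,0,0.002,0,0,0,100],[-0.01,0,0.001,0,0,0,100],[-0.01,0,0.001,0,0,0,100],[-0.01,0,0.001,0,0,0,100],[-0.008,0,0.001,0,0,0,100],[-0.005,0,0,0,0,0,100],[0,0,0,0,0,0,100]]}}

```text
t: 7.53
eef_pos: [554.2, 128.6, 6.2]
tcp_rot: [3.134, -0.007, 1.437]
ft_force: [-0.6, 2.0, 2.2]
opening: 0.997
```

Run:
```python
from m import *
go(-135,0,8,FY+np.pi-.005)
c=cam('scene','s4');im=c['img'][200:330,210:410]
cv2.imwrite('pics/crop6.png',cv2.resize(im,None,fx=4,fy=4,interpolation=cv2.INTER_CUBIC))
```

```text
t 7.53 pos [554.2 128.6   6.2] rot [ 3.134 -0.007  1.437] f [-0.6  2.   2.2] inF [-225.     5.4]
tool shift now [-90.   -4.6  -2.5] turn [ 0.42 -0.42 -0.24] shift after turn [-90.   -5.   -1.8]
```

View pics/crop6.png

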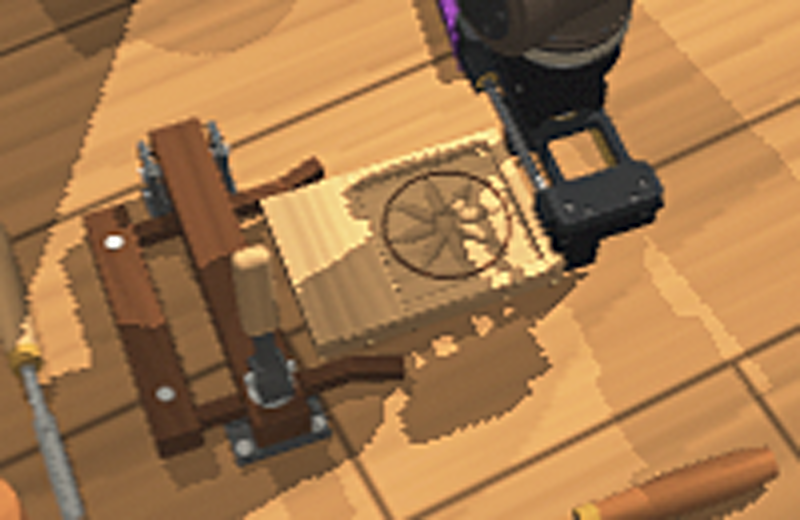

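The panel is in the mouth between the guides, front corners at (262,200) and (318,343). I'll check its lateral position.

Run:
```python
from m import *
c=cam('scene'); o=(210,200)
for n,p,z in[('front',[(262,200),(322,347)],20),('left edge rear',[(560,262)],20),('rear right',[(492,132)],20),('guide tips inner/outer',[(317,159),(323,172),(404,357)],14)]:
    print(n,np.array([w2f(q) for q in meas(c,p,z,o)]).round(1))
```

```text
front [[-44.1 -60.9]
 [-44.   60.1]]
left edge rear [[-210.    56.1]]
rear right [[-208.5  -57.4]]
guide tips inner/outer [[-90.7 -83.5]
 [-90.9 -71.8]
 [-91.1  82.5]]
```

{"api": "servo_tool", "payload": {"plan": [[-0.008,-0.001,-0.002,0.4,-0.4,0,100],[-0.01,-0.001,0.001,0,0,0,100],[-0.01,-0.001,0.001,0,0,0,100],[-0.01,0,0.001,0,0,0,100],[-0.01,0,0.001,0,0,0,100],[-0.008,0,0.001,0,0,0,100],[-0.004,0,0,0,0,0,100],[0,0,0,0,0,0,100]]}}

```text
t: 8.3
eef_pos: [542.9, 66.7, 3.7]
tcp_rot: [3.14, -0.0, 1.441]
ft_force: [0.3, 3.2, 3.4]
opening: 1.002
```

Run:
```python
from m import *
go(-135,0,8,FY+np.pi-.005)
```

```text
t 8.3 pos [542.9  66.7   3.7] rot [ 3.14  -0.     1.441] f [0.3 3.2 3.4] inF [-162.2    1.8]
tool shift now [-27.2  -1.6  -4.3] turn [ 0.12 -0.03 -0.05] shift after turn [-27.2  -1.7  -4.3]
```

{"api": "servo_tool", "payload": {"plan": [[-0.001,0,-0.004,0,0,0,100],[-0.004,0,0,0,0,0,100],[-0.004,0,0,0,0,0,100],[-0.004,0,0,0,0,0,100],[-0.003,0,0,0,0,0,100],[-0.003,0,0,0,0,0,100],[-0.002,0,0,0,0,0,100]]}}

```text
t: 8.88
eef_pos: [539.4, 44.6, 7.7]
tcp_rot: [3.141, -0.0, 1.442]
ft_force: [-0.2, 2.7, 0.7]
opening: 0.997
```

{"api": "servo_tool", "payload": {"plan": [[-0.002,0,0,0,0,0,100],[-0.002,0,0,0,0,0,100],[-0.002,0,0,0,0,0,100]]}}

```text
t: 9.13
eef_pos: [540.4, 43.5, 7.9]
tcp_rot: [3.138, -0.008, 1.435]
ft_force: [5.4, 26.5, -1.1]
opening: 1.0
```

{"api": "servo_tool", "payload": {"plan": [[-0.002,0,0,0,0,0,100],[-0.002,0,0,0,0,0,100]]}}

```text
t: 9.3
eef_pos: [540.4, 43.6, 7.9]
tcp_rot: [3.137, -0.012, 1.435]
ft_force: [4.8, 22.6, 0.3]
opening: 1.0
```

Firm contact at about 26 N. I check the moment and take a scene picture.

Run:
```python
from m import *
s=env.state();print(s['moment'],s['ft_force'])
go(-135,0,8,FY+np.pi-.005)
c=cam('scene','s5');im=c['img'][205:325,220:370]
cv2.imwrite('pics/crop7.png',cv2.resize(im,None,fx=5,fy=5,interpolation=cv2.INTER_CUBIC))
```

```text
[4.19866831 0.03626625 0.1664327 ] [ 4.77298038 22.56222954  0.26532778]
t 9.3 pos [540.4  43.6   7.9] rot [ 3.137 -0.012  1.435] f [ 4.8 22.6  0.3] inF [-139.     2.2]
tool shift now [-4.  -2.1 -0.2] turn [ 0.27 -0.67 -0.38] shift after turn [-4.  -2.2 -0.1]
```

View pics/crop7.png

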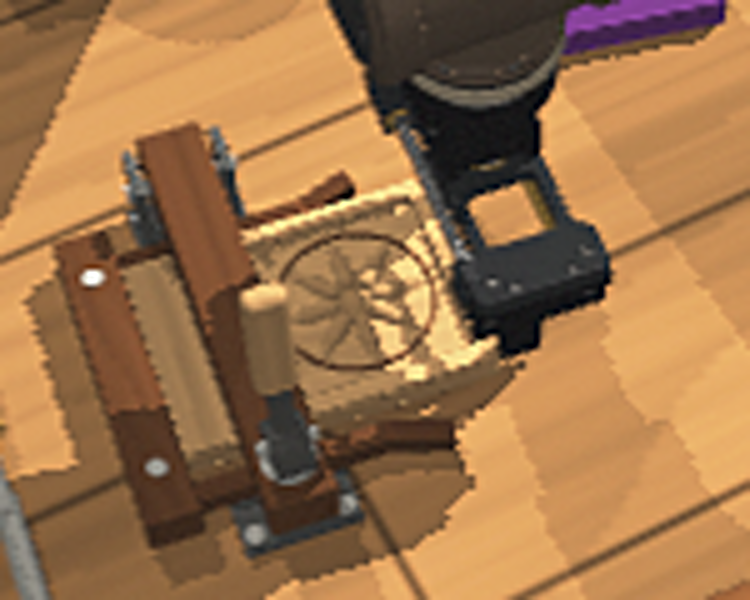

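The panel now runs under the bar to the stop. The wrist moment puts the push within 7 mm of centre, where a single-corner contact would be about 60 mm off, so it is butted flat. I back off, rise and close the fingers.

{"api": "servo_tool", "payload": {"plan": [[0.015,0,0,0,0,0,100],[0.02,0,0,0.2,-0.6,0,100],[0.01,0,-0.03,0,0,0,50],[0,0,-0.041,0,0,0,0],[0,0,-0.041,0,0,0,0],[0,0,-0.041,0,0,0,0],[0,0,-0.041,0,0,0,0],[0,0,-0.04,0,0,0,0]]}}

```text
t: 10.02
eef_pos: [542.6, 89.1, 241.5]
tcp_rot: [-3.121, 0.005, 1.437]
ft_force: [0.7, 0.3, -0.4]
opening: 0.638
```

Run:
```python
from m import *
go(0,155,240,FY+np.pi-.005)
c=cam('scene'); 
n=np.array([np.cos(FY),np.sin(FY),0])
for u,v in[(264,293),(245,300),(285,300),(268,390)]:
    o,d=ray(c,220+u/5-.4,205+v/5-.4); X=o+d*((n@(np.array([*FO,0])-o))/(n@d)); print('lever',w2f(X).round(1),X[2].round(1))
t=cam('top','t5');im=t['img'][180:310,290:440]
cv2.imwrite('pics/crop8.png',cv2.resize(im,None,fx=5,fy=4.6,interpolation=cv2.INTER_CUBIC))
```

```text
t 10.02 pos [542.6  89.1 241.5] rot [-3.121  0.005  1.437] f [ 0.7  0.3 -0.4] inF [-184.3   -1.3]
tool shift now [-182.8  158.1   -0.9] turn [-1.17  0.28 -0.28] shift after turn [-183.5  157.2    1.5]
lever [-0.  94.6] 203.7
lever [ 0.  48.1] 130.1
lever [  0. 135.] 257.1
lever [ 0.  71.5] 84.0
```

{"api": "servo_tool", "payload": {"plan": [[0,0.02,0,-1.2,0.3,0,0],[-0.026,0.025,0,0,0,0,0],[-0.026,0.025,0,0,0,0,0],[-0.026,0.025,0,0,0,0,0],[-0.026,0.025,0,0,0,0,0],[-0.026,0.025,0,0,0,0,0],[-0.026,0.012,0,0,0,0,0],[-0.025,0,0,0,0,0,0]]}}

```text
t: 10.78
eef_pos: [680.1, -117.5, 242.8]
tcp_rot: [3.133, -0.001, 1.444]
ft_force: [0.5, 0.2, -0.2]
opening: 0.018
```

Run:
```python
from m import *
go(0,150,150,FY+np.pi-.005)
w=cam('wrist')
print(env.state()['opening'])
t=cam('top'); a=t['img'][180:310,290:440]; a=cv2.resize(a,None,fx=2.6,fy=2.6,interpolation=cv2.INTER_CUBIC)
cv2.imwrite('pics/both.png',np.hstack([cv2.resize(w['img'],(400,300)),cv2.resize(a,(346,300))]))
```

```text
t 10.78 pos [ 680.1 -117.5  242.8] rot [ 3.133e+00 -1.000e-03  1.444e+00] f [ 0.5  0.2 -0.2] inF [  3.6 160.8]
tool shift now [  3.5 -11.6  92.7] turn [ 0.52 -0.07  0.14] shift after turn [  3.5 -10.8  92.8]
0.009629193797196867
```

View pics/both.png

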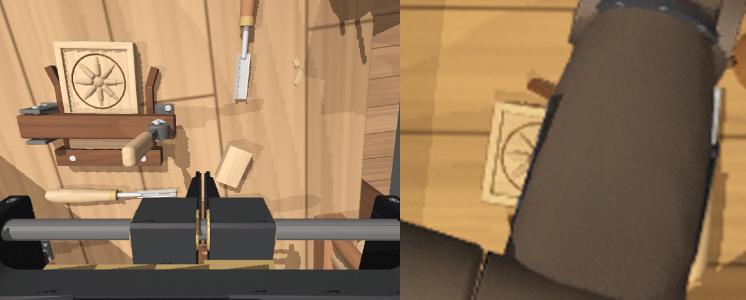

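The wrist view shows the panel square against the stop under the bar, with the lever end at about (133,157) and the cam at (160,130) in the half-size view. I check these against the predicted lever projection.

Run:
```python
from m import *
w=cam('wrist'); k=400/640
P=lambda xf,yf,z:(np.array(proj(w,[*f2w((xf,yf)),z]))*k).round().tolist()
for th in(0,.1,.2): print(th,P(0,95-120*np.sin(th),74+120*np.cos(th)))
print('pivot',P(0,95,74),'bar front/back corners',P(-18,118,57),P(18,118,57),P(-18,-118,57),P(18,-118,57),'stop',P(45,90,26),P(45,-90,26),'panel rear',P(-125,60,20),P(-125,-60,20))
```

```text
0 [135.0, 158.0]
0.1 [123.0, 158.0]
0.2 [111.0, 157.0]
pivot [157.0, 130.0] bar front/back corners [173.0, 116.0] [174.0, 139.0] [15.0, 117.0] [21.0, 140.0] stop [161.0, 150.0] [54.0, 151.0] panel rear [135.0, 42.0] [55.0, 42.0]
```

The predictions match to a couple of pixels, and the panel's rear end also lands where the home pose predicts. I descend beside the lever.

{"api": "servo_tool", "payload": {"plan": [[0.003,0,0.02,0.5,0,0,0],[0,0,0.03,0,0,0,0],[0,0,0.025,0,0,0,0],[0,0,0.01,0,0,0,0],[0,-0.008,0,0,0,0,0],[0,-0.008,0,0,0,0,0],[0,-0.006,0,0,0,0,0]]}}

```text
t: 11.52
eef_pos: [655.4, -106.5, 153.2]
tcp_rot: [-3.139, -0.002, 1.445]
ft_force: [0.3, -0.1, -0.4]
opening: 0.003
```

Run:
```python
from m import *
go(0,110,158,FY+np.pi-.005)
```

```text
t 11.52 pos [ 655.4 -106.5  153.2] rot [-3.139e+00 -2.000e-03  1.445e+00] f [ 0.3 -0.1 -0.4] inF [ -4.2 134.9]
tool shift now [ -4.3 -24.9  -4.7] turn [-0.16 -0.09  0.17] shift after turn [ -4.4 -24.8  -4.8]
```

{"api": "servo_tool", "payload": {"plan": [[-0.004,-0.007,-0.004,0,0,0,0],[0,-0.008,0,0,0,0,0],[0,-0.008,0,0,0,0,0],[0,-0.008,0,0,0,0,0],[0,-0.008,0,0,0,0,0],[0,-0.008,0,0,0,0,0],[0,-0.008,0,0,0,0,0]]}}

```text
t: 12.1
eef_pos: [596.7, -102.9, 161.7]
tcp_rot: [3.136, -0.001, 1.445]
ft_force: [3.1, -0.7, -0.6]
opening: 0.005
```

Run:
```python
from m import *
go(0,50,138,FY+np.pi-.005)
```

```text
t 12.1 pos [ 596.7 -102.9  161.7] rot [ 3.136e+00 -1.000e-03  1.445e+00] f [ 3.1 -0.7 -0.6] inF [-0.5 76.2]
tool shift now [ -0.6 -26.3  23.5] turn [ 0.33 -0.03  0.21] shift after turn [ -0.7 -26.2  23.7]
```

The lever is moving at about 3 N, as expected. I follow the arc.

{"api": "servo_tool", "payload": {"plan": [[0,-0.008,0.004,0.3,0,0,0],[0,-0.007,0.006,0,0,0,0],[0,-0.006,0.007,0,0,0,0],[0,-0.006,0.007,0,0,0,0],[0,-0.005,0.007,0,0,0,0],[0,-0.005,0.007,0,0,0,0],[0,-0.004,0.007,0,0,0,0],[0,-0.003,0.006,0,0,0,0]]}}

```text
t: 12.77
eef_pos: [547.2, -96.7, 107.3]
tcp_rot: [3.141, -0.0, 1.445]
ft_force: [1.9, -0.3, 3.5]
opening: 0.001
```

Run:
```python
from m import *
go(0,22,88,FY+np.pi-.005)
```

```text
t 12.77 pos [547.2 -96.7 107.3] rot [ 3.141 -0.     1.445] f [ 1.9 -0.3  3.5] inF [-0.5 26.3]
tool shift now [-0.5 -4.3 19.3] turn [ 0.05 -0.01  0.21] shift after turn [-0.6 -4.3 19.3]
```

{"api": "servo_tool", "payload": {"plan": [[0,-0.002,0.005,0,0,0,0],[0,-0.002,0.005,0,0,0,0],[0,0,0.004,0,0,0,0],[0,0,0.003,0,0,0,0],[0,0,0.002,0,0,0,0]]}}

```text
t: 13.18
eef_pos: [541.5, -96.0, 85.8]
tcp_rot: [-3.139, -0.001, 1.445]
ft_force: [-9.1, 2.4, 46.8]
opening: 0.006
```

{"api": "servo_tool", "payload": {"plan": [[0,0,0.002,0,0,0,0],[0,0,0.002,0,0,0,0]]}}

```text
t: 13.35
eef_pos: [541.5, -95.9, 86.0]
tcp_rot: [-3.141, -0.0, 1.446]
ft_force: [-10.5, 2.8, 36.5]
opening: 0.005
```

{"api": "servo_tool", "payload": {"plan": [[0,0,0.002,0,0,0,0],[0,0,0.002,0,0,0,0]]}}

```text
t: 13.52
eef_pos: [541.5, -96.0, 86.1]
tcp_rot: [3.14, 0.001, 1.446]
ft_force: [-7.7, 2.3, 31.5]
opening: 0.004
```

The end stop is firm at z≈86 (87 predicted for 1.5 rad). I move clear and check.

{"api": "servo_tool", "payload": {"plan": [[0,0,-0.01,0,0,0,0],[0,0,-0.03,0,0,0,0],[0,0,-0.04,0,0,0,0],[0,0,-0.04,0,0,0,0],[0.03,0,-0.02,0,0,0,0],[0.04,0,0,0,0,0,0],[0.04,0,0,0,0,0,0],[0.04,0,0,0,0,0,0]]}}

```text
t: 14.18
eef_pos: [559.5, 51.7, 230.5]
tcp_rot: [-3.139, 0.0, 1.437]
ft_force: [0.8, -0.0, -0.2]
opening: 0.004
```

{"api": "servo_tool", "payload": {"plan": [[0.04,0,0,0,0,0,0],[0.04,0,0,0,0,0,0],[0.04,0,0,0,0,0,0],[0.04,0,0,0,0,0,0],[0.04,0,0,0,0,0,0],[0.03,0,0,0,0,0,0],[0.01,0,0,0,0,0,0],[0,0,0,0,0,0,0]]}}

```text
t: 14.85
eef_pos: [589.2, 307.6, 224.4]
tcp_rot: [-3.132, 0.003, 1.442]
ft_force: [0.1, 0.3, -0.5]
opening: 0.003
```

Run:
```python
from m import *
s=env.state();print(s['t'],s['eef_pos'],s['ft_force'])
t=cam('top','tf')['img'][180:310,290:440]; sc=cam('scene','sf')['img'][205:335,220:370]
z=lambda a:cv2.resize(a,(400,347),interpolation=cv2.INTER_CUBIC)
cv2.imwrite('pics/final.png',np.hstack([z(t),z(sc)]))
```

```text
14.85 [589.21674274 307.5529578  224.39686323] [ 0.10689585  0.30988184 -0.46784925]
```

View pics/final.png

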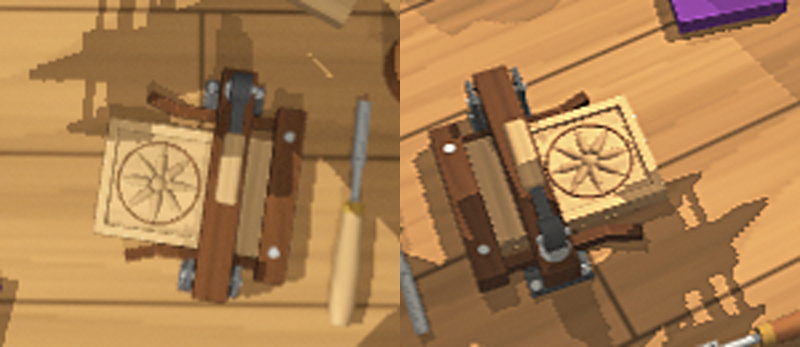

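Run:
```python
from m import *
t=cam('top'); k=400/150
P=lambda xf,yf,z:((np.array(proj(t,[*f2w((xf,yf)),z]))-[290,180]+.5)*[k,347/130]).round(1).tolist()
print('home rear L,R',P(-125,60,20),P(-125,-60,20),'front',P(45,60,20),P(45,-60,20),'stop top edge',P(45,90,26),P(45,-90,26),'stop foot z20',P(45,90,20))
for sh in (0,): 
  im=cv2.imread('pics/tf.png')
  # intensity profile across panel end / stop at yf=±45,0
  for yf in(50,25,0,-25,-50):
    r=[]
    for xf in range(24,64,3):
      u,v=proj(t,[*f2w((xf,yf)),20]); r.append(int(cv2.getRectSubPix(im,(1,1),(u,v))[0,0,1]))
    print(yf,r)
  for yf in(50,25,0,-25,-50):
    r=[]
    for xf in range(-140,-110,3):
      u,v=proj(t,[*f2w((xf,yf)),20]); r.append(int(cv2.getRectSubPix(im,(1,1),(u,v))[0,0,1]))
    print('rear',yf,r)
```

```text
home rear L,R [110.5, 112.6] [94.7, 227.7] front [273.7, 134.9] [259.4, 250.2] stop top edge [278.0, 105.5] [256.3, 279.1] stop foot z20 [277.2, 106.3]
50 [132, 122, 117, 120, 126, 129, 124, 85, 57, 57, 53, 50, 52, 51]
25 [125, 120, 118, 120, 127, 124, 120, 77, 52, 56, 53, 49, 52, 53]
0 [120, 117, 115, 121, 125, 123, 124, 85, 52, 61, 55, 52, 54, 55]
-25 [120, 118, 116, 120, 124, 121, 114, 91, 82, 87, 85, 83, 82, 77]
-50 [123, 117, 119, 121, 123, 121, 114, 85, 81, 81, 82, 83, 80, 79]
rear 50 [107, 106, 107, 107, 104, 110, 130, 138, 137, 141]
rear 25 [152, 151, 151, 151, 150, 159, 198, 195, 163, 159]
rear 0 [156, 156, 157, 156, 142, 170, 199, 199, 179, 145]
rear -25 [146, 146, 145, 145, 139, 181, 201, 198, 175, 148]
rear -50 [156, 157, 158, 156, 146, 166, 199, 197, 138, 134]
```

Wood meets the stop at x≈44–45 along the whole end with no gap, and the rear edge is at x≈-125 all along. The panel is home and square, so I hand in.

```bash
python3 -c "
from cell import env
print(env.job_done())"
```

```text
the job is handed in; nothing more can be done
None
```

The panel is home against the stop, plain end first, and the bar is clamped down on it. I squared the panel with a two-finger side push and slid it under the bar from the rear. Then I folded the cam lever over with shut fingertips and moved the hand clear, finishing at about 15 s of the 72 s allowed.

- **Panel position:** In the final top view, the plain end meets the stop at fixture x ≈ 44–45 all along its width. The rear edge is at x ≈ -125, as it should be, and the end is square with no gap.
- **Pushing force:** The panel reached the stop at about 26 N. The wrist moment put that push about 7 mm off centre, which fits flat contact with the stop.
- **Lever:** It stopped firmly at tip height about 86 mm, against 87 mm expected for 1.5 rad, with about 47 N at the fingertips. The pictures show it lying along the bar.
- **Other objects:** The hand was kept clear of them, and those visible in the final crops look unmoved. I did not measure each one.

The one disagreement was between camera views: early measurements differed by up to about 7 mm, within the guides' clearance.

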